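# Unhitch the puppet head from its painting stand and hold it up

## Robot

A 7-joint arm with a two-finger parallel gripper is mounted at the origin on the work surface. World frame = base frame: x ahead of the robot, y to its left, z up, the work surface at z = 0. Lengths are in m, angles in rad, forces in N, time in s.
With the tool pointing down it reaches from about 0.35 to 0.9 m from the base axis. Payload 7.2 kg.
Tool frame: the origin (TCP) lies between the finger pads; the fingertips stand 14 mm ahead of it and the grasp point (between the pads) lies 5 mm behind it; z points along the fingers, y is the line along which they close (so a half turn about z gives the same grasp; the last joint's range is limited). The gripper opens to 88 mm and grips with 3 to 60 N. Pads are 20 mm wide; open, the fingers measure 115 mm over their backs; the gripper's body (75 mm by 178 mm) begins 61 mm behind the grasp point.
Start: joints at [-1.348, 0.411, -0.013, 1.596, 0.006, 1.134, -0.082], TCP at [0.179, 0.599, 0.21] pointing down, gripper open.
Joint ranges: [-2.95, 2.95], [-0.29, 1.99], [-1.47, 1.44], [0.14, 2.54], [-1.03, 4.17], [0.13, 1.85], [-2.86, 2.86]. Speed limits (rad/s): [2.39, 2.39, 3.01, 3.01, 3.14, 3.14, 3.14].

## Interface

Orientations are given as a unit quaternion [w, x, y, z].
In Python, from cell import sense, read_camera, close_job gives the robot as it stands.
- The arm moves only by the tool step_arm, never from a script. Its argument "increments" is a list of rows, each a list of 7 numbers: the shift along the tool's x, y, z in m, then the turn, a rotation vector about the tool's x, y, z in degrees, then the finger opening in m, from 0 to 0.0878. In form: [[tx, ty, tz, ax, ay, az, hand], ...]. A call has 1 to 8 rows; each row is the pose to reach, as a shift and turn from the pose commanded when the call began, along the tool's axes at that moment; what a row does not reach only later rows make up. A row lasts 1/8 s, in which the tool goes at most 62.5 mm and 10.7 degrees, less where a joint would pass 70% of its speed; a pose out of reach is approached as far as the arm can. A call with a gripper value outside its range is refused whole. The fingers move at their own pace and stop on an object; "newtons" is the grip in N (left out, the last holds). Time passes only in rows, so rows that repeat a pose let the fingers close. It gives the time, the measured TCP pose, the force, the opening and the grip force at its end, in the units of the state.
- sense(): the state, without advancing time (a new reading comes with each control period).
- read_camera(name): name is "scene" or "top" or "wrist"; returns a dict with "pixels" (400x640x3 uint8, red, green, blue), "K" (3x3 intrinsics, pixels), "R" (3x3) and "t" (3): a world point X has camera coordinates R X + t; the wrist camera has in their place "hand_eye" (4x4, takes a point from camera to tool coordinates, whose origin is the TCP and whose axes are the flange's). Camera axes: x right, y down, z forward; pixel columns grow to the right and rows downward; lengths in m; the calibration is good to about 2 mm. A picture is of the moment at which its call begins: read the wrist's pose just before it. There is no depth.
- close_job(): hands the job in; it is judged then, once.
The state is a dict: "t": time; "q": joint angles; "qd": joint speeds; "effort": joint torques, N m; "ee_pos": TCP position; "ee_rot": TCP orientation; "force": force on the tool from outside, world axes, zero at the start; "moment": the same for the moment, N m; "finger_gap": finger opening in m; "grasp_force": force on a finger pad.
Only numpy, scipy, OpenCV 4.12 (cv2) and the standard library are available. Lean on these libraries where they do the work, as an engineer would, in place of code of your own. Each camera call takes 0.05 s, during which the arm holds its last target. There are 200 camera calls.

## Task

A puppet's head on its tongue is clipped by a blue coupler onto the ball of a painting stand. Draw the red latch tab sideways against its spring, fully towards the blue lug, then lift the coupler straight up off the ball with the head on it and hold it level and still about 8 cm above where it sat, over the stand. Finish while still holding it there, and leave the jar, the tumbler and the phone where they are.

Things in the scene. Friction and masses are not known exactly. Their poses are not given: they have to be found in the camera images.
- coupler_grip (a point): Where to pinch the loose blue coupler (about 0.42 kg in all): midway between the outer faces of red tab and blue lug when the tab is fully drawn, 20 mm apart then. When seated, 49 mm above the ball's centre, 144 mm above the table. x along the tongue to the puppet head, z up, y from red tab to blue lug. Squeezing both plates along y here draws the latch and grips.
- lug_face (a point): Centre of the outer (+y) face of the fixed blue lug, an upright plate on the coupler's top, 24 mm wide along x, 6 mm thick; its top is 16 mm above this point. Axes as the pinch point, which is 10 mm to -y of here at the same height.
- tab_face (a point): Centre of the outer (-y) face of the red latch tab, an upright plate like the lug, 30 mm to -y of the lug's outer face at rest, 20 mm fully drawn; its top is 15 mm above this point. From its foot a flat red strap runs 20 mm to -y, strap top 24 mm below this point: keep fingertips above that. Axes as the pinch point.
- latch (a joint): Travel of the red latch tab in m: 0 at rest (a steel plate catches under the ball, the coupler cannot come off), 0.010 when drawn fully towards the blue lug (+y), which frees the ball. The spring resists with about 4 N at rest, 7.5 N fully drawn, and pushes the tab back when let go.
- ball_center (a point): Centre of the 28 mm flat-topped steel ball on the fixed stand, 95 mm above the table. x along the seated tongue to the head, z up. The coupler must rise about 30 mm to clear it. The stand's dark base plate is 150 x 110 mm (60 mm to -x, 90 mm to +x of the ball); 62 mm to +x a small open-topped fork carries the tongue.
- coupler: The loose blue coupler; origin at the ball's centre when seated, axes as the pinch point (3 mm to +y, 49 mm above this origin). Housing 44 x 44 mm, heel reaching 46 mm to -x, tongue 20 mm square to +x, puppet head (58 mm ball, dark hair) centred 100 mm to +x and 50 mm above this origin, its top 84 mm above it.
- stand: The fixed stand; origin on the table right under the ball, axes as the ball's centre.
- paint_jar_mid (a point): Bystander: green paint jar with yellow lid, 56 mm diameter, 68 mm high; the point is its centre, half-way up.
- tumbler_mid (a point): Bystander: white plastic tumbler, 72 mm across its mouth, 120 mm high; the point is on its axis, half-way up.
- phone_mid (a point): Bystander: black phone lying flat, 72 x 148 x 10 mm; the point is its centre.

How it is judged:
On the way, in this order (a step that is already met when the one before it is completed fails the run):
1. the red latch tab is fully drawn while the coupler still sits on the ball (value of joint latch above 0.0085 m and height (world z) of coupler_grip below 0.15 m), for 0.2 s.
2. the coupler is lifted clear of ball and stand (height (world z) of coupler_grip above 0.184 m and contact force between coupler and stand below 0.1 N), for 0.2 s.
At the end, for the whole second after the job is handed in: The coupler with the head is held in the fingers, touching no part of the stand, 55 to 120 mm above its seated height, within 50 mm sideways of the ball, level within 15 degrees and still; jar, tumbler and phone within 25 mm of where they were (height (world z) of coupler_grip between 0.199 and 0.264 m and horizontal distance between coupler_grip and ball_center below 0.05 m and angle between coupler's own z axis and vertical below 0.26 rad and contact force between coupler and the fingers above 2 N and contact force between coupler and stand below 0.1 N and linear speed of coupler below 0.03 m/s and angular speed of coupler below 0.2 rad/s and distance of each of paint_jar_mid, tumbler_mid, phone_mid from where it was at the start of the episode below 0.025 m); the arm keeps its last pose, push and grip.
It fails at once if the paint jar is knocked or moved by more than 25 mm (distance of paint_jar_mid from where it was at the start of the episode above 0.025 m).
It fails at once if the tumbler is knocked or moved by more than 25 mm (distance of tumbler_mid from where it was at the start of the episode above 0.025 m).
It fails at once if the phone is knocked or moved by more than 25 mm (distance of phone_mid from where it was at the start of the episode above 0.025 m).
It also fails if it takes over 32 s, if anything falls off the work surface, if the arm or the gripper's body presses on something with over 40 N, if the wrist force passes 120 N, or if a joint passes its speed limit or range.

## Working session

There is one attempt and no reset: what is moved stays moved. The work goes in short steps, Python scripts to look and compute and a tool call to move; the robot and the scene stay as the last step left them, time stands still between calls to the robot, and variables do not carry over. Pictures are saved under pics/ and viewed, at most 10 in all, crops included, and the job is handed in when it is done.

Besides the shell and the picture viewer there is one more tool, called after "Emit:" as name(argument=value, ...), one argument or row to a line, values as JSON. step_arm: Moves the arm, as the interface text tells. Its arguments: {"type":"object","properties":{"increments":{"type":"array"},"newtons":{"type":"number"}},"required":["increments"]}

```bash
mkdir -p pics; python3 - <<'E'
from cell import *
import cv2,numpy as np,pickle
s=sense();print(s['t'],s['ee_pos'],s['ee_rot'],s['finger_gap'])
D={}
for n in("scene","top"):
    c=read_camera(n);D[n]=c;cv2.imwrite(f"pics/{n}0.png",c["pixels"][:,:,::-1])
    print(n,np.round(c["K"],1).tolist(),np.round(-np.array(c["R"]).T@c["t"],3))
pickle.dump(D,open("cams.pkl","wb"))
E
```

```text
0.0 [0.1790978  0.59824638 0.20919659] [-6.71555078e-05  1.44890935e-01  9.89447303e-01 -8.04535140e-04] 0.08760691318955219
scene [[443.4, 0.0, 325.5], [0.0, 443.4, 202.2], [0.0, 0.0, 1.0]] [ 0.99  -0.589  0.865]
top [[512.4, 0.0, 325.6], [0.0, 512.4, 199.0], [0.0, 0.0, 1.0]] [0.347 0.066 1.198]
```

View pics/scene0.png

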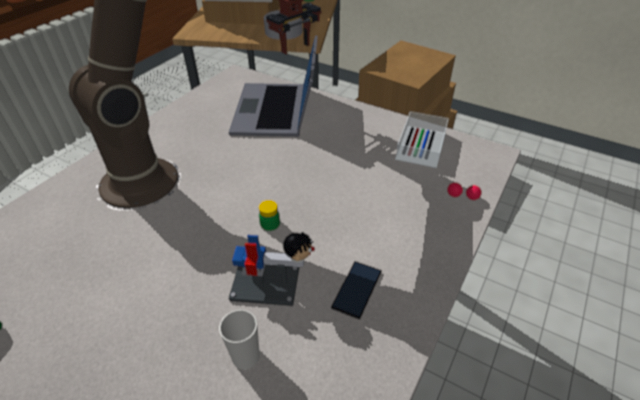

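View pics/top0.png

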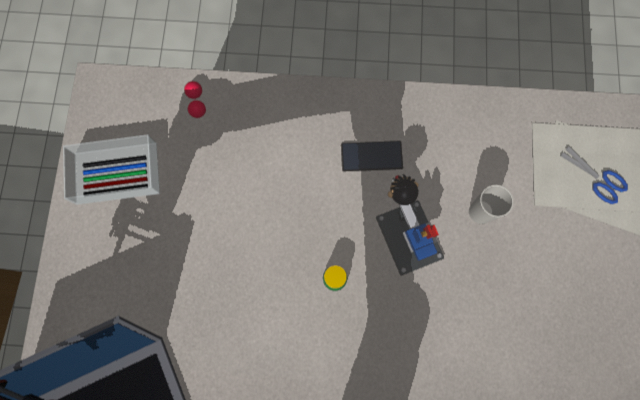

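The top view shows the coupler at about (420,238), with the head at (404,190), the jar at (335,277), the tumbler at (496,202) and the phone at (372,156). I'll enlarge both views.

```bash
python3 - <<'E'
import cv2,pickle
D=pickle.load(open("cams.pkl","rb"))
a=D["top"]["pixels"][165:285,365:465,::-1];b=D["scene"]["pixels"][220:320,215:325,::-1]
a=cv2.resize(a,(400,480),interpolation=2);b=cv2.resize(b,(396,360),interpolation=2)
import numpy as np
o=np.zeros((480,800,3),np.uint8);o[:,:400]=a;o[:360,402:798]=b;cv2.imwrite("pics/crop.png",o)
E
```

```text
(no output)
```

View pics/crop.png

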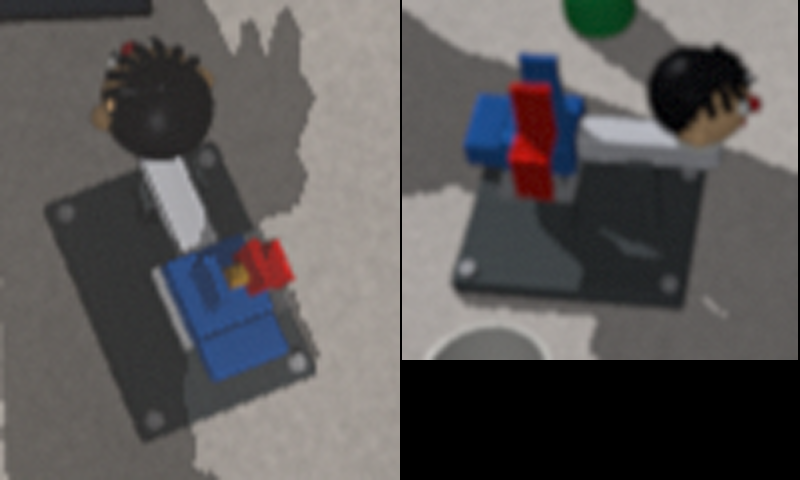

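The top crop shows the plate corners at (45,208), (213,145), (316,370) and (147,440). The scene crop shows the red tab's top edge from (513,86) to (551,88) and the lug's top edge from (522,57) to (556,60).

```bash
cat > h.py <<'E'
import numpy as np
def proj(c,X):
    p=(np.array(c["K"])@(np.array(c["R"])@np.array(X).T+np.array(c["t"])[:,None])).T
    return p[:,:2]/p[:,2:]
def w(p,X):
    c,s=np.cos(p[2]),np.sin(p[2]);X=np.array(X,float)
    return np.c_[p[0]+c*X[:,0]-s*X[:,1],p[1]+s*X[:,0]+c*X[:,1],X[:,2]]
def back(c,uv,z):
    R=np.array(c["R"]);o=-R.T@c["t"];d=R.T@np.linalg.inv(c["K"])@[*uv,1];return o+d*(z-o[2])/d[2]
E
python3 - <<'E'
from h import *;import pickle
from scipy.optimize import least_squares
from cell import sense
from scipy.spatial.transform import Rotation as Ro
D=pickle.load(open("cams.pkl","rb"))
T=np.array([(45,208),(213,145),(316,370),(147,440)])/4+[365,165]-.4
S=(np.array([(455,288),(684,306),(513,86),(551,88)])-[402,0])/3.6+[215,220]-.4
def f(p):
    z=p[3]
    a=w(p,[(.09,.055,z),(.09,-.055,z),(-.06,-.055,z),(-.06,.055,z)])
    b=w(p,[(-.06,-.055,z),(.09,-.055,z),(-.012,-.017,.159),(.012,-.017,.159)])
    return np.r_[proj(D["top"],a)-T,proj(D["scene"],b)-S].ravel()
r=least_squares(f,[.3,-.15,.3,.01]);print(r.x,np.degrees(r.x[2]));print(r.fun.reshape(-1,2).round(1).tolist())
p=r.x
print("grip",w(p,[(0,.003,.144)]))
print("top head,tabtop,lugtop px in crop",((proj(D["top"],w(p,[(.1,0,.145),(0,-.014,.159),(0,.01,.160)]))-[365,165])*4).round())
print("scene lug",((proj(D["scene"],w(p,[(-.012,.013,.16),(.012,.013,.16)]))-[215,220])*3.6+[402,0]).round())
for n,uv,z in(("jar",(335,277),.068),("tum",(496,201),.12),("phone",(372,156),.01)):print(n,back(D["top"],uv,z))
s=sense();q=s["ee_rot"];print(Ro.from_quat([*q[1:],q[0]]).as_matrix().round(3))
E
```

```text
[ 0.53359858 -0.11915453  0.44635282  0.00433255] 25.574132995695937
[[-1.1, -0.6], [-0.8, -1.7], [-0.0, 0.2], [-1.0, 0.5], [-1.1, 0.3], [0.2, 0.1], [-1.2, 0.6], [-0.6, 0.8]]
grip [[ 0.53230355 -0.11644845  0.144     ]]
top head,tabtop,lugtop px in crop [[151.  97.]
 [259. 255.]
 [216. 272.]]
scene lug [[518.  48.]
 [557.  50.]]
jar [0.43667159 0.05557697 0.068     ]
tum [ 0.61675296 -0.28079398  0.12      ]
phone [ 0.73788187 -0.01732888  0.01      ]
[[-0.958  0.287 -0.   ]
 [ 0.287  0.958 -0.001]
 [-0.    -0.001 -1.   ]]
```

```bash
cat >> h.py <<'E'
from scipy.spatial.transform import Rotation as Ro
def rot(s): q=s["ee_rot"];return Ro.from_quat([*q[1:],q[0]])
def plan(s,pos,yaw_y):
    # tool z down, tool y along heading yaw_y (deg)
    a=np.radians(yaw_y);y=np.array([np.cos(a),np.sin(a),0]);z=np.array([0,0,-1.]);x=np.cross(y,z)
    Rt=Ro.from_matrix(np.c_[x,y,z]);R=rot(s)
    return R.inv().apply(np.array(pos)-s["ee_pos"]).round(4),(R.inv()*Rt).as_rotvec(degrees=True).round(2)
E
python3 - <<'E'
from h import *;import pickle;from cell import sense
D=pickle.load(open("cams.pkl","rb"));s=sense()
for n in D:print(n,proj(D[n],[s["ee_pos"],[0,0,0],[.2,.6,0]]).round())
for y in(115.6,-64.4):print(plan(s,[.5323,-.1164,.30],y))
E
```

```text
scene [[295.  52.]
 [139. 181.]
 [303. 108.]]
top [[ 31. 394.]
 [348. 488.]
 [ 85. 371.]]
(array([-0.5433, -0.5835, -0.0898]), array([-8.000e-02, -2.000e-02, -4.226e+01]))
(array([-0.5433, -0.5835, -0.0898]), array([-3.0000e-02,  1.0000e-01,  1.3774e+02]))
```

Emit:
step_arm(
  increments=[
    [0, 0, -0.06, 0, 0, 0, 0.0878],
    [0, 0, -0.12, 0, 0, 0, 0.0878],
    [-0.04, -0.04, -0.12, 0, 0, 0, 0.0878],
    [-0.08, -0.085, -0.12, 0, 0, 0, 0.0878],
    [-0.12, -0.13, -0.12, 0, 0, 0, 0.0878],
    [-0.16, -0.17, -0.12, 0, 0, 0, 0.0878],
  ],
)

```text
t: 0.85
ee_pos: [0.2843, 0.3878, 0.3299]
ee_rot: [-0.0, 0.145, 0.989, -0.0]
force: [1.6, 1.1, -0.5]
finger_gap: 0.0877
grasp_force: 0.0
```

```bash
python3 - <<'E'
from h import *;from cell import sense
s=sense();print(s["t"],s["q"].round(2) if hasattr(s["q"],'round') else s["q"],s["ee_pos"])
for y in(115.6,-64.4):print(plan(s,[.5323,-.1164,.30],y))
E
```

```text
0.85 [-1.12  0.07  0.09  1.75 -0.01  1.31  0.25] [0.28429913 0.38781641 0.32985102]
(array([-0.3823, -0.4118,  0.0299]), array([-1.000e-02, -1.000e-02, -4.228e+01]))
(array([-0.3823, -0.4118,  0.0299]), array([-2.0000e-02,  1.0000e-02,  1.3772e+02]))
```

Emit:
step_arm(
  increments=[
    [-0.04, -0.045, 0, 0, 0, 10, 0.0878],
    [-0.08, -0.09, 0, 0, 0, 20, 0.0878],
    [-0.12, -0.13, 0, 0, 0, 30, 0.0878],
    [-0.16, -0.17, 0, 0, 0, 40, 0.0878],
    [-0.2, -0.215, 0, 0, 0, 50, 0.0878],
    [-0.24, -0.26, 0, 0, 0, 60, 0.0878],
    [-0.28, -0.3, 0, 0, 0, 70, 0.0878],
    [-0.32, -0.345, 0, 0, 0, 80, 0.0878],
  ],
)

```text
t: 1.85
ee_pos: [0.4918, -0.0337, 0.33]
ee_rot: [-0.0, 0.749, 0.663, 0.0]
force: [1.1, 0.6, -0.8]
finger_gap: 0.0876
grasp_force: 0.0
```

```bash
python3 - <<'E'
from h import *;from cell import sense
s=sense();print(s["t"],np.round(s["q"],2),s["ee_pos"])
print(plan(s,[.5323,-.1164,.30],-64.4))
E
```

```text
1.85 [-0.59  0.09  0.62  1.76 -0.05  1.31 -0.08] [ 0.49184235 -0.0336662   0.33003307]
(array([-0.0773,  0.0501,  0.03  ]), array([-0.000e+00, -3.000e-02,  5.746e+01]))
```

Emit:
step_arm(
  increments=[
    [-0.03, 0.02, 0.01, 0, 0, 10, 0.0878],
    [-0.05, 0.035, 0.02, 0, 0, 20, 0.0878],
    [-0.077, 0.05, 0.03, 0, 0, 30, 0.0878],
    [-0.077, 0.05, 0.03, 0, 0, 40, 0.0878],
    [-0.077, 0.05, 0.03, 0, 0, 50, 0.0878],
    [-0.077, 0.05, 0.03, 0, 0, 57.5, 0.0878],
    [-0.077, 0.05, 0.03, 0, 0, 57.5, 0.0878],
  ],
)

```text
t: 2.72
ee_pos: [0.5319, -0.1144, 0.2997]
ee_rot: [-0.0, 0.975, 0.224, -0.0]
force: [-0.1, -0.1, 0.7]
finger_gap: 0.0878
grasp_force: 0.0
```

```bash
python3 - <<'E'
from h import *;from cell import *;import cv2,pickle
s=sense();c=read_camera("wrist");pickle.dump((s,c),open("w1.pkl","wb"))
print(s["t"],np.round(s["q"],2),s["ee_pos"],plan(s,[.5323,-.1164,.30],-64.4))
print(np.round(c["hand_eye"],3).tolist(),np.round(c["K"],1).tolist())
cv2.imwrite("pics/w1.png",c["pixels"][:,:,::-1])
E
```

```text
2.725 [-0.54  0.25  0.83  1.7  -0.19  1.27 -0.79] [ 0.53193917 -0.1143582   0.29970511] (array([-0.0006,  0.002 , -0.0003]), array([-0.01,  0.04,  0.3 ]))
[[0.0, -0.968, -0.249, 0.067], [1.0, 0.001, -0.001, 0.001], [0.001, -0.249, 0.968, -0.175], [0.0, 0.0, 0.0, 1.0]] [[336.1, 0.0, 320.5], [0.0, 336.1, 197.5], [0.0, 0.0, 1.0]]
```

View pics/w1.png

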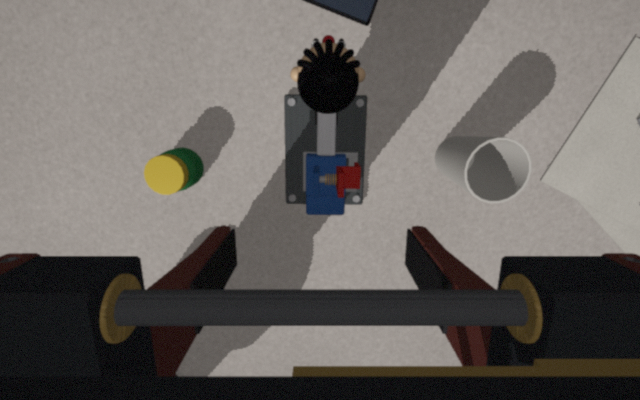

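The wrist view shows the coupler aligned with the image. The blue housing is at (326,183), the red tab at (349,180) and the head at (328,80). Next I'll compare it with the predicted positions in a crop.

```bash
cat >> h.py <<'E'
def wcam(s,c):
    T=np.eye(4);T[:3,:3]=rot(s).as_matrix();T[:3,3]=s["ee_pos"];M=np.linalg.inv(T@np.array(c["hand_eye"]))
    return dict(K=c["K"],R=M[:3,:3],t=M[:3,3])
E
python3 - <<'E'
from h import *;import cv2,pickle
s,c=pickle.load(open("w1.pkl","rb"));k=wcam(s,c)
p=[.5336,-.1192,.4464]
u,v=275,80;im=cv2.resize(c["pixels"][v:v+140,u:u+105,::-1],None,fx=4.2,fy=4.2,interpolation=2)
def sh(P):return ((proj(k,w(p,P))-[u,v]+.5)*4.2)
z=.0043
P=dict(lug=[(-.012,.013,.16),(.012,.013,.16),(.012,.007,.16),(-.012,.007,.16)],tab=[(-.012,-.017,.159),(.012,-.017,.159),(.012,-.011,.159),(-.012,-.011,.159)],plate=[(-.06,-.055,z),(-.06,.055,z),(.09,.055,z),(.09,-.055,z)])
o=np.hstack([im,im.copy()])
for n in P:
    q=sh(P[n]);print(n,q.round().tolist());cv2.polylines(o,[(q+[441,0]).round().astype(int)],True,(0,255,255),1)
cv2.imwrite("pics/w1c.png",o[:,:800])
E
```

```text
lug [[157.0, 487.0], [157.0, 384.0], [183.0, 384.0], [183.0, 488.0]]
tab [[287.0, 487.0], [289.0, 384.0], [263.0, 384.0], [261.0, 487.0]]
plate [[366.0, 513.0], [47.0, 511.0], [38.0, 57.0], [383.0, 59.0]]
```

View pics/w1c.png

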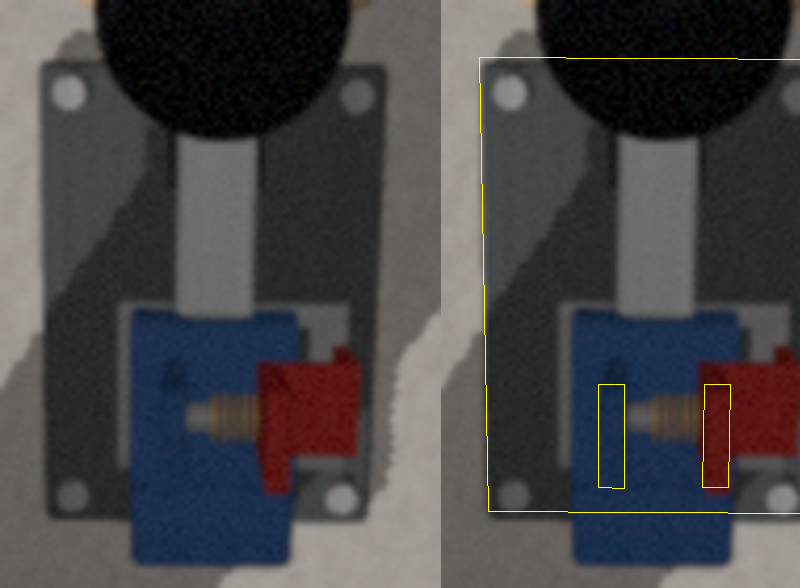

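The fit agrees to about 1.5 mm: the real object sits about 1.2 mm further along -x, and y and yaw match. I'll plan the descent.

```bash
python3 - <<'E'
from h import *;from cell import sense
print(plan(sense(),[.5312,-.1169,.141],-64.4))
E
```

```text
(array([-0.0017,  0.002 ,  0.1588]), array([-0.01,  0.03,  0.42]))
```

Emit:
step_arm(
  increments=[
    [-0.002, 0.002, 0.04, 0, 0, 0, 0.0878],
    [-0.002, 0.002, 0.08, 0, 0, 0, 0.0878],
    [-0.002, 0.002, 0.11, 0, 0, 0, 0.0878],
    [-0.002, 0.002, 0.11, 0, 0, 0, 0.0878],
    [-0.002, 0.002, 0.11, 0, 0, 0, 0.0878],
  ],
)

```text
t: 3.4
ee_pos: [0.5318, -0.1175, 0.1912]
ee_rot: [0.0, 0.975, 0.224, 0.001]
force: [0.5, -0.8, -0.3]
finger_gap: 0.0878
grasp_force: 0.0
```

```bash
python3 - <<'E'
from h import *;from cell import sense
s=sense();print(s["t"],s["ee_pos"],s["qd"],plan(s,[.5312,-.1169,.141],-64.4))
E
```

```text
3.4 [ 0.53183396 -0.11753186  0.19116267] [-0.00599868 -0.01016063  0.00573331 -0.00631258 -0.00286677 -0.00217467
 -0.00515496] (array([-0.0003, -0.0009,  0.0502]), array([ 0.04, -0.06,  0.3 ]))
```

Emit:
step_arm(
  increments=[
    [0, -0.001, 0.02, 0, 0, 0, 0.0878],
    [0, -0.001, 0.04, 0, 0, 0, 0.0878],
    [0, -0.001, 0.05, 0, 0, 0, 0.0878],
    [0, -0.001, 0.05, 0, 0, 0, 0.0878],
    [0, -0.001, 0.05, 0, 0, 0, 0.045],
    [0, -0.001, 0.05, 0, 0, 0, 0.045],
    [0, -0.001, 0.05, 0, 0, 0, 0.045],
    [0, -0.001, 0.05, 0, 0, 0, 0.045],
  ],
)

```text
t: 4.4
ee_pos: [0.5309, -0.1162, 0.1402]
ee_rot: [-0.0, 0.975, 0.224, 0.0]
force: [0.6, 0.5, -0.1]
finger_gap: 0.0512
grasp_force: 0.0
```

```bash
python3 - <<'E'
from h import *;from cell import *;import cv2
s=sense();c=read_camera("wrist")
print(s["t"],s["ee_pos"],s["force"],plan(s,[.5312,-.1169,.141],-64.4))
cv2.imwrite("pics/w2.png",c["pixels"][:,:,::-1])
E
```

```text
4.4 [ 0.53086398 -0.11622989  0.14020589] [ 0.60703914  0.54947479 -0.10847093] (array([ 0.    ,  0.0007, -0.0008]), array([ 0.  , -0.02,  0.25]))
```

View pics/w2.png

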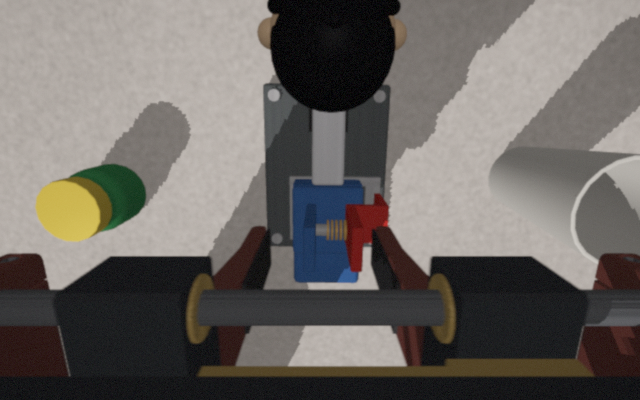

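The wrist view shows the lug at x≈303–315, the tab at ≈348–362, and the fingertips straddling them at about 265 and 378. They are centred on the drawn pinch point, so I'll close.

Emit:
step_arm(
  increments=[
    [0, 0, 0, 0, 0, 0, 0.03],
    [0, 0, 0, 0, 0, 0, 0.025],
    [0, 0, 0, 0, 0, 0, 0.02],
    [0, 0, 0, 0, 0, 0, 0.01],
    [0, 0, 0, 0, 0, 0, 0.005],
    [0, 0, 0, 0, 0, 0, 0.005],
    [0, 0, 0, 0, 0, 0, 0.005],
    [0, 0, 0, 0, 0, 0, 0.005],
  ],
  newtons=55,
)

```text
t: 5.45
ee_pos: [0.5308, -0.1159, 0.1402]
ee_rot: [-0.0, 0.975, 0.224, 0.0]
force: [-1.6, 2.1, 5.8]
finger_gap: 0.0175
grasp_force: 54.9
```

The gap is 17.5 mm where I expected 20 mm, so I'll check before lifting.

```bash
python3 - <<'E'
from h import *;from cell import *;import cv2
c=read_camera("wrist");s=sense();print(s["finger_gap"],s["force"],s["moment"])
cv2.imwrite("pics/w3.png",cv2.resize(c["pixels"][150:300,230:430,::-1],None,fx=4,fy=4,interpolation=2))
E
```

```text
0.017879521915731444 [-0.89810139  3.51937148  5.18118562] [0.66517769 0.59590316 0.05652875]
```

View pics/w3.png

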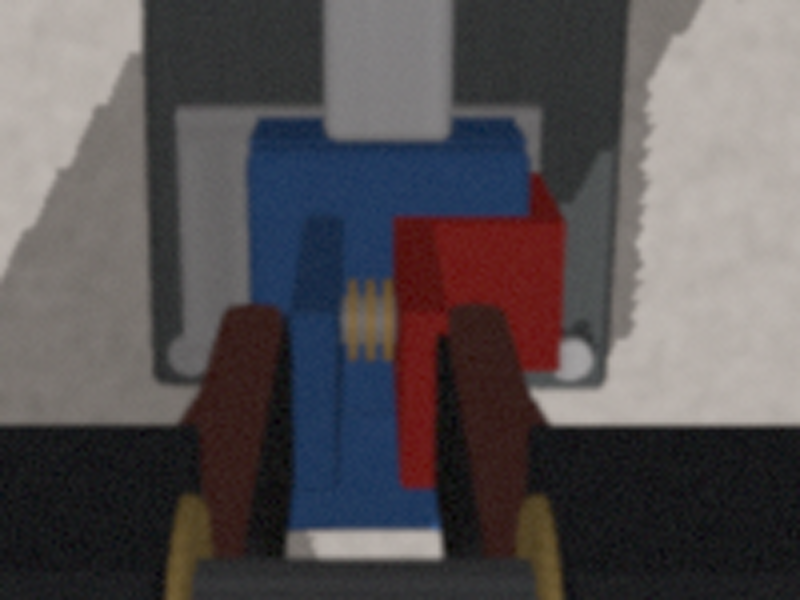

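The fingers press on both plates and the spring is compressed, so the tab is drawn. I'll lift slowly to begin with.

Emit:
step_arm(
  increments=[
    [0, 0, -0.003, 0, 0, 0, 0.005],
    [0, 0, -0.007, 0, 0, 0, 0.005],
    [0, 0, -0.012, 0, 0, 0, 0.005],
    [0, 0, -0.017, 0, 0, 0, 0.005],
    [0, 0, -0.022, 0, 0, 0, 0.005],
    [0, 0, -0.027, 0, 0, 0, 0.005],
    [0, 0, -0.032, 0, 0, 0, 0.005],
    [0, 0, -0.036, 0, 0, 0, 0.005],
  ],
  newtons=60,
)

```text
t: 6.5
ee_pos: [0.5308, -0.1163, 0.1764]
ee_rot: [-0.0, 0.975, 0.224, 0.0]
force: [0.4, 0.5, -3.6]
finger_gap: 0.0173
grasp_force: 59.9
```

The measured force is about -4 N, which matches the coupler's weight, so it has come free. I'll continue the lift.

Emit:
step_arm(
  increments=[
    [0, 0, -0.008, 0, 0, 0, 0.005],
    [0, 0, -0.018, 0, 0, 0, 0.005],
    [0, 0, -0.028, 0, 0, 0, 0.005],
    [0, 0, -0.037, 0, 0, 0, 0.005],
    [0, 0, -0.043, 0, 0, 0, 0.005],
    [0, 0, -0.045, 0, 0, 0, 0.005],
    [0, 0, -0.045, 0, 0, 0, 0.005],
    [0, 0, -0.045, 0, 0, 0, 0.005],
  ],
)

```text
t: 7.5
ee_pos: [0.5306, -0.1162, 0.2207]
ee_rot: [-0.0, 0.975, 0.224, -0.0]
force: [-0.1, -0.3, -2.6]
finger_gap: 0.0174
grasp_force: 59.9
```

```bash
python3 - <<'E'
from h import *;from cell import *;import cv2
s=sense();print(s["t"],s["ee_pos"],s["force"],s["moment"],s["finger_gap"],s["grasp_force"])
c=read_camera("wrist");d=read_camera("scene")
o=np.hstack([cv2.resize(c["pixels"],(400,250)),cv2.resize(d["pixels"][150:300,180:340],(400,375))[:250]])[:,:,::-1]
cv2.imwrite("pics/fin.png",o)
E
```

```text
7.5 [ 0.53056988 -0.11623018  0.22071623] [-0.14808886 -0.29490987 -2.63105046] [-0.0515649   0.14998904 -0.03827085] 0.017424218208476325 59.917863607406616
```

View pics/fin.png

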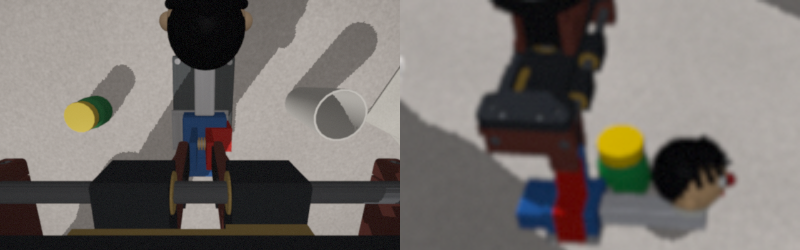

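The coupler and head are off the ball and level in the gripper, and the jar and tumbler look undisturbed. I'll let it settle and hand in.

Emit:
step_arm(
  increments=[
    [0, 0, 0, 0, 0, 0, 0.005],
    [0, 0, 0, 0, 0, 0, 0.005],
    [0, 0, 0, 0, 0, 0, 0.005],
    [0, 0, 0, 0, 0, 0, 0.005],
  ],
)

```text
t: 8.1
ee_pos: [0.5308, -0.1163, 0.221]
ee_rot: [-0.0, 0.975, 0.224, 0.0]
force: [0.2, 0.7, -4.1]
finger_gap: 0.0177
grasp_force: 59.9
```

```bash
python3 -c "
from cell import *
print(sense()['ee_pos'],sense()['moment']);print(close_job())"
```

```text
[ 0.53075874 -0.11628688  0.22102689] [-0.002727    0.15940484 -0.02339652]
the job is handed in; nothing more can be done
None
```

I drew the latch, lifted the coupler with the head off the ball, and handed the job in at about 8 s while holding it level about 8 cm above its seat; the jar and tumbler looked undisturbed, the phone wasn't checked after the lift, and the hand-in returned no verdict.

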